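Pack the shop's order crate level and sweep the rim

ROBOT

A 6-joint arm with a two-finger parallel gripper is mounted at the origin on the work surface. World frame = base frame: x ahead of the robot, y to its left, z up, the work surface at z = 0. Lengths are in m, angles in degrees, forces in N, time in s.
With the tool pointing down it reaches from about 0.35 to 0.975 m from the base axis. Payload 17.4 kg.
Tool frame: the origin (TCP) lies at the centre of the arm's flange, where the gripper is bolted on; the fingertips stand 173 mm ahead of it and the grasp point (between the pads) lies 155 mm ahead of it; z points along the fingers, y is the line along which they close (so a half turn about z gives the same grasp; the last joint's range is limited). The gripper opens to 85 mm and grips with 20 to 120 N. Pads are 22 mm wide; open, the fingers measure 114 mm over their backs; the gripper's body (76 mm by 85 mm) begins 54 mm behind the grasp point. The pads swing forward as they close: fully open they stand 13 mm farther back than shut.
Start: joints at [-71.608, 6.646, 82.598, -0, 90.757, -2.166], TCP at [0.237, -0.632, 0.405] pointing down, gripper open.
Joint ranges: [-162.19, 162.19], [-47.58, 125.68], [4.15, 143.07], [-65.23, 245.23], [0.69, 171.88], [-170.13, 170.13]. Speed limits (degrees/s): [108.29, 108.29, 127.2, 180, 180, 180].

INTERFACE

Orientations are given as [roll, pitch, yaw] about the fixed x, y, z axes, in that order (R = Rz(yaw) Ry(pitch) Rx(roll)).
In Python, from workcell import env gives the robot as it stands. Calls block until the motion is done:
- env.move_to(position, orientation): joint-space move of the TCP to a pose.
- env.line_to(position, rotation=None, feed=0.15): straight line of the TCP; rotation=None keeps the orientation; feed is the mean speed in m/s.
- env.set_joints(angles): joint-space move.
- env.move_gripper(opening): finger opening in m; the grip force is fixed at half the most; returns when the fingers have stopped.
- env.hold(seconds).
- env.solve_ik(position, orientation): joint angles nearest the present ones, or None.
- env.sense(): the state.
- env.snapshot(name): name is "scene" or "top"; returns the picture (420x560x3 uint8, red, green, blue); there is no depth.
- env.camera_model(name): a dict with "intrinsics" (3x3 intrinsics, pixels), "world_from_camera" (4x4, takes a point from camera to world coordinates). Camera axes: x right, y down, z forward; pixel columns grow to the right and rows downward; lengths in m; the calibration is good to about 2 mm. A picture is of the moment at which its call begins. camera_model takes no time and is no camera call.
A pose or a line that the arm cannot do raises env.Unreachable and nothing moves.
- env.job_done(): hands the job in; it is judged then, once.
Trained networks look in the newest picture that a camera, given by its name, has taken for a name from the list of things; names that differ only in an ending like _2 or _b are one class to them, and where a whole thing is asked for, a point or a joint stands for the part that bears it (a point fixed in the world has none). Each returns a list of dicts, best first, with "score" (0 to 1); they miss things now and then, are a little off and sometimes report something else, mostly with a low value. They report only what shows in the picture. A call takes as long as a camera call. They do not tell look-alikes from the thing itself.
- env.find_in(camera, thing): "centre" ([column, row] as shares, 0 to 1, of the picture: columns of its width, rows of its height, amid what is visible of it).
- env.spot_point(camera, thing): "centre" ([column, row] as shares, 0 to 1, of the picture: columns of its width, rows of its height: a listed point, or the origin of a listed thing).
The state is a dict: "time_s": time; "joint_pos": joint angles; "joint_velocities": joint speeds; "tau": joint torques, N m; "tcp_pos": TCP position; "tcp_rot": TCP orientation; "ft_force": force on the tool from outside, world axes, zero at the start; "moment": the same for the moment, N m; "gripper_width": finger opening in m; "grip_force": force on a finger pad.
Only numpy, scipy, OpenCV 4.12 (cv2) and the standard library are available. Lean on these libraries where they do the work, as an engineer would, in place of code of your own. Each camera call takes 0.05 s, during which the arm holds its last target. There are 200 camera calls.

TASK

Pack this order crate so another can be stacked on it: every small brown jar upright in a pocket of its own and every loose carton standing on its base in the open bay, long side across the crate, all right down so that nothing stands above the rim. Then feel for anything standing proud: lay the wooden levelling board square across the crate, sole on both side rims, at the end nearest the robot, and slide it along the rim, touching all the way, to the far end. Put the board back sole down in the middle of its cork mat, lined up with it, let go, and leave the other goods on the counter where they are.

Things in the scene. Friction and masses are not known exactly. Their poses are not given: they have to be found in the camera images.
- crate: open pale wooden order crate, fixed, 233 (x) x 162 (y) x 60 high. Origin: centre of its underside; z up; -x is the end nearest the robot. Walls 8 thick, floor 6 thick, level rim at 60. A row of four pockets along the -y wall, an open bay along the +y wall; plywood partitions (3 and 4 thick) stand 46 above the underside, 14 below the rim
- bay (a point): centre of the open bay's floor, on the crate: the bay is 217 (x) x 90 (y) clear, axes as the crate's, floor 54 below the rim; four cartons fit side by side along x, long sides along y, with about 25 of slack in all
- pocket0 (a point): centre of the floor of a pocket in the crate, 52 x 52 clear, 54 below the rim, axes as the crate's; takes one jar
- pocket1 (a point): centre of the floor of a pocket in the crate, 52 x 52 clear, 54 below the rim, axes as the crate's; takes one jar
- pocket2 (a point): centre of the floor of a pocket in the crate, 52 x 52 clear, 54 below the rim, axes as the crate's; takes one jar
- pocket3 (a point): centre of the floor of a pocket in the crate, 52 x 52 clear, 54 below the rim, axes as the crate's; takes one jar
- mat: fixed cork mat 260 (x) x 100 (y) x 4 thick lying on the counter, the place of the levelling board; origin: centre of its underside
- board_grip (a point): wooden levelling board: flat sole 210 (x) x 52 (y) x 10 with an upright wooden grip block 100 (x) x 24 (y) x 36 high on its middle, 46 high in all, 200 g, loose. This point is the centre of the grip block, 28 above the sole's underside; z up out of the sole. Starts sole down on the cork mat
- jar0_c (a point): one of up to four small round jars, brown glass with white lid, straight-sided, 46 diameter, 50 high, about 90 g, upright; this point is its centre, 25 above its foot; None if absent
- jar1_c (a point): one of up to four small round jars, brown glass with white lid, straight-sided, 46 diameter, 50 high, about 90 g, upright; this point is its centre, 25 above its foot; None if absent
- jar2_c (a point): one of up to four small round jars, brown glass with white lid, straight-sided, 46 diameter, 50 high, about 90 g, upright; this point is its centre, 25 above its foot; None if absent
- jar3_c (a point): one of up to four small round jars, brown glass with white lid, straight-sided, 46 diameter, 50 high, about 90 g, upright; this point is its centre, 25 above its foot; None if absent
- carton0_c (a point): one of up to four cardboard cartons 84 (its x) x 48 (its y) x 50 high, brown with a white band, about 110 g, loose on the counter (not the bigger packs stacked at the side); this point is its centre, 25 above its underside; z up; None if absent
- carton1_c (a point): one of up to four cardboard cartons 84 (its x) x 48 (its y) x 50 high, brown with a white band, about 110 g, loose on the counter (not the bigger packs stacked at the side); this point is its centre, 25 above its underside; z up; None if absent
- carton2_c (a point): one of up to four cardboard cartons 84 (its x) x 48 (its y) x 50 high, brown with a white band, about 110 g, loose on the counter (not the bigger packs stacked at the side); this point is its centre, 25 above its underside; z up; None if absent
- carton3_c (a point): one of up to four cardboard cartons 84 (its x) x 48 (its y) x 50 high, brown with a white band, about 110 g, loose on the counter (not the bigger packs stacked at the side); this point is its centre, 25 above its underside; z up; None if absent
- tin: bystander, not part of the job: flat round steel tin, 66 diameter, 30 high; origin at its underside
- scoop: bystander, not part of the job: aluminium spice scoop with wooden handle, 165 long, 30 high; origin at its underside
- weight: bystander, not part of the job: brass weight with knob, 44 diameter, 58 high; origin at its underside
- flask: bystander, not part of the job: green glass flask with cork, 48 diameter, 90 high; origin at its underside
- soap: bystander, not part of the job: two bars of olive soap stacked, 78 x 52 x 53 high; origin at its underside
- card: bystander, not part of the job: blank price card in a small wooden foot, 75 wide (y), 72 high; origin at its underside
Mind the look-alikes: they are no part of the job. What is shaped like the part that bears carton0_c but blue or red is not meant.

How it is judged (in metres and radians):
On the way, in this order (a step that is already met when the one before it is completed fails the run):
1. all jars are in the pockets and all cartons in the bay, upright and below the rim (x of jar0_c in the frame of crate between -0.095 and 0.095 m and y of jar0_c in the frame of crate between -0.059 and -0.035 m and z of each of jar0_c, jar1_c, jar2_c, jar3_c, carton0_c, carton1_c, carton2_c, carton3_c in the frame of crate below 0.034 m and angle between each of jar0_c, jar1_c, jar2_c, jar3_c, carton0_c, carton1_c, carton2_c, carton3_c's own z axis and vertical below 0.08 rad and x of jar1_c in the frame of crate between -0.095 and 0.095 m and y of jar1_c in the frame of crate between -0.059 and -0.035 m and x of jar2_c in the frame of crate between -0.095 and 0.095 m and y of jar2_c in the frame of crate between -0.059 and -0.035 m and x of jar3_c in the frame of crate between -0.095 and 0.095 m and y of jar3_c in the frame of crate between -0.059 and -0.035 m and x of carton0_c in the frame of crate between -0.095 and 0.095 m and y of carton0_c in the frame of crate between 0.016 and 0.04 m and angle between the x axis of each of carton0_c, carton1_c, carton2_c, carton3_c and the y axis of crate, either way round below 0.3 rad and x of carton1_c in the frame of crate between -0.095 and 0.095 m and y of carton1_c in the frame of crate between 0.016 and 0.04 m and x of carton2_c in the frame of crate between -0.095 and 0.095 m and y of carton2_c in the frame of crate between 0.016 and 0.04 m and x of carton3_c in the frame of crate between -0.095 and 0.095 m and y of carton3_c in the frame of crate between 0.016 and 0.04 m), for 0.2 s.
2. the board lies across the rim at the near end, touching it (x of board_grip in the frame of crate between -0.125 and -0.055 m and y of board_grip in the frame of crate between -0.024 and 0.024 m and z of board_grip in the frame of crate between 0.084 and 0.0915 m and angle between the x axis of board_grip and the y axis of crate, either way round below 0.2 rad and angle between board_grip's own z axis and vertical below 0.06 rad and contact force between board and crate above 0.2 N), for 0.1 s.
3. the board touches the rim at the first third (x of board_grip in the frame of crate between -0.05 and -0.015 m and y of board_grip in the frame of crate between -0.024 and 0.024 m and z of board_grip in the frame of crate between 0.084 and 0.0915 m and angle between the x axis of board_grip and the y axis of crate, either way round below 0.2 rad and angle between board_grip's own z axis and vertical below 0.06 rad and contact force between board and crate above 0.2 N), for 0.1 s.
4. the board touches the rim at the second third (x of board_grip in the frame of crate between 0.015 and 0.05 m and y of board_grip in the frame of crate between -0.024 and 0.024 m and z of board_grip in the frame of crate between 0.084 and 0.0915 m and angle between the x axis of board_grip and the y axis of crate, either way round below 0.2 rad and angle between board_grip's own z axis and vertical below 0.06 rad and contact force between board and crate above 0.2 N), for 0.1 s.
5. the board has reached the far end, still touching the rim (x of board_grip in the frame of crate between 0.055 and 0.125 m and y of board_grip in the frame of crate between -0.024 and 0.024 m and z of board_grip in the frame of crate between 0.084 and 0.0915 m and angle between the x axis of board_grip and the y axis of crate, either way round below 0.2 rad and angle between board_grip's own z axis and vertical below 0.06 rad and contact force between board and crate above 0.2 N), for 0.1 s.
At the end, for the whole second after the job is handed in: every jar stands in a pocket, every carton across the bay: within 12 mm of the row's middle line, tilt under 0.08 rad, centre under 34 mm above the crate's underside, cartons square within 0.3 rad; the board sole down on the mat, middles within 30 mm, aligned within 0.3 rad, all released (all of step 1 and horizontal distance between board_grip and mat below 0.03 m and height (world z) of board_grip below 0.036 m and angle between board_grip's own z axis and vertical below 0.06 rad and angle between the x axis of board_grip and the x axis of mat, either way round below 0.3 rad); the robot touches nothing.
It fails at once if a bystander on the counter (tin, scoop, brass weight, flask, soap or price card) is shifted by more than 30 mm (distance of any of tin, scoop, weight, flask, soap, card from where it was at the start of the episode above 0.03 m).
Of jar0, jar1, jar2, jar3 only 2 to 4 are there at a start; the rules pass over those that are not, and their reading is None.
Of carton0, carton1, carton2, carton3 only 3 to 4 are there at a start; the rules pass over those that are not, and their reading is None.
At some moment in a run one of carton0, carton1, carton2, carton3, board may be knocked a few centimetres aside while the robot is not near it.
It also fails if it takes over 210 s, if anything falls off the work surface, if the arm or the gripper's body presses on something with over 40 N, if the wrist force passes 120 N, or if a joint passes its speed limit or range.

## Working session

There is one attempt and no reset: what is moved stays moved. The work goes in short steps, each a Python script; the robot and the scene stay as the last script left them, time stands still between calls to the robot, and variables do not carry over. Pictures are saved under pics/ and viewed, at most 14 in all, crops included, and the job is handed in when it is done.

```bash
ls; mkdir -p pics
python3 - <<'E'
from workcell import env
import cv2
for c in("top","scene"):
    im=env.snapshot(c); cv2.imwrite(f"pics/{c}0.png",im[...,::-1])
    m=env.camera_model(c); print(m)
    for t in ["crate","mat","board_grip","jar0_c","carton0_c","bay","pocket0"]:
        print(c,t,[(round(d["score"],2),round(d["centre"][0]*560),round(d["centre"][1]*420)) for d in env.spot_point(c,t)])
print(env.sense())
E
```

```text
pics
{'intrinsics': array([[462.34061516,   0.        , 286.61223134],
       [  0.        , 462.34061516, 203.28107917],
       [  0.        ,   0.        ,   1.        ]]), 'world_from_camera': array([[-0.01042706, -0.98568785,  0.16825797,  0.33911319],
       [-0.99986818,  0.01237191,  0.01051449, -0.04346709],
       [-0.01244568, -0.16812616, -0.98568692,  1.1328891 ],
       [ 0.        ,  0.        ,  0.        ,  1.        ]])}
top crate [(0.62, 261, 194), (0.31, 351, 176)]
top mat [(0.97, 143, 206)]
top board_grip [(0.97, 138, 206), (0.71, 216, 112)]
top jar0_c [(0.16, 352, 172)]
top carton0_c [(0.76, 368, 303), (0.6, 355, 141), (0.58, 428, 299)]
top bay [(0.83, 254, 192)]
top pocket0 [(0.94, 273, 227), (0.84, 277, 210), (0.77, 288, 186), (0.72, 450, 186), (0.58, 286, 160)]
{'intrinsics': array([[532.09511402,   0.        , 280.10807477],
       [  0.        , 532.09511402, 200.88402836],
       [  0.        ,   0.        ,   1.        ]]), 'world_from_camera': array([[-0.43024864,  0.47838557, -0.76552815,  1.43198332],
       [ 0.90269722,  0.23259111, -0.36199325,  0.36
[... 420 characters left out ...]
86, 237)]
{'time_s': 0.8, 'joint_pos': array([-7.16104816e+01,  6.64623468e+00,  8.25960012e+01,  8.88059084e-04,
        9.07560081e+01, -2.16353476e+00]), 'joint_velocities': array([-0.09589755, -0.01667587,  0.02480347, -0.04119241,  0.00496925,
       -0.03179317]), 'tau': array([ 5.19336609e-03, -7.31665564e+01, -6.32605648e+01,  1.40999368e-04,
        4.01965735e-04, -6.81674493e-06]), 'tcp_pos': array([ 0.23699746, -0.63203996,  0.40472132]), 'tcp_rot': array([ 1.79998212e+02, -8.21056227e-04,  2.05530649e+01]), 'ft_force': array([-0.06761569, -0.35697498,  0.55661979]), 'moment': array([ 0.01394546,  0.00392953, -0.00081963]), 'grip_force': 0.0, 'gripper_width': 0.08561991233957164}
```

Run:
```python
import cv2
i=cv2.imread("pics/top0.png");cv2.imwrite("pics/top0c.png",cv2.resize(i[60:360,80:480],None,fx=2,fy=2,interpolation=cv2.INTER_CUBIC))
```

```text
(no output)
```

View pics/top0c.png

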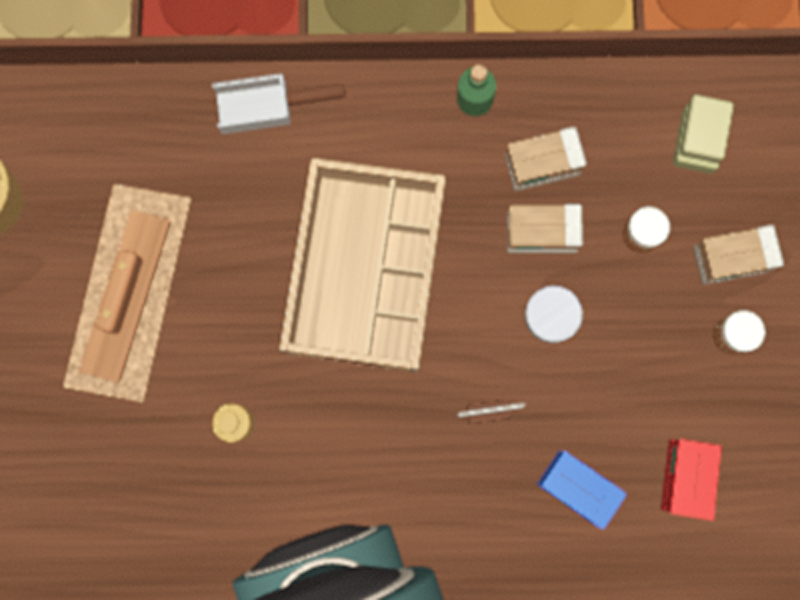

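View pics/scene0.png

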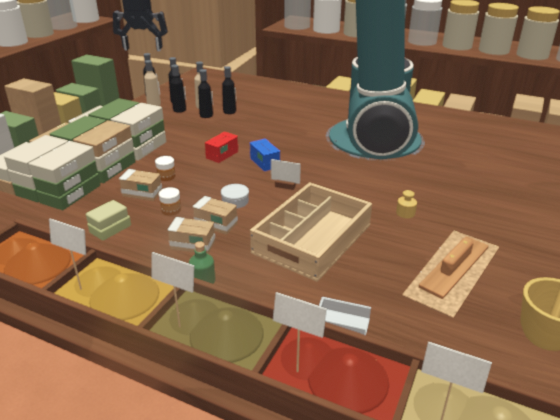

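Top crop: three tan cartons at (546,157), (545,228) and (740,253). Two white-lidded jars at (650,227) and (743,331). The crate has its pockets on the right, and the board lies on the mat at the left. The red and blue packs are look-alikes. The scene view agrees: 3 cartons and 2 jars.

```bash
cat > h.py <<'E'
from workcell import env
import numpy as np, cv2
from scipy.spatial.transform import Rotation as R
def toworld(uv,z,cam="top"):
    m=env.camera_model(cam);K=m["intrinsics"];T=m["world_from_camera"]
    uv=np.atleast_2d(uv).astype(float)
    d=np.c_[uv,np.ones(len(uv))]@np.linalg.inv(K).T@T[:3,:3].T
    o=T[:3,3]; return (o+d*((z-o[2])/d[:,2])[:,None])[:,:2]
def comps(im,lo,hi,z,amin=60):
    """bright-colour blobs: world min-area rects (centre, long, short, angle of long side deg)"""
    hsv=cv2.cvtColor(im,cv2.COLOR_RGB2HSV); m=cv2.inRange(hsv,np.array(lo),np.array(hi))
    m[:60]=0
    out=[]
    for c in cv2.findContours(m,cv2.RETR_EXTERNAL,cv2.CHAIN_APPROX_NONE)[0]:
        if cv2.contourArea(c)<amin: continue
        (cx,cy),(w,h),a=cv2.minAreaRect((toworld(c[:,0],z)*1000).astype(np.float32))
        if w<h: w,h,a=h,w,a+90
        a=(a+90)%180-90
        out.append((cx/1000,cy/1000,w,h,a,c[:,0].mean(0)))
    return out
E
python3 - <<'E'
from h import *
im=env.snapshot("top")
hsv=cv2.cvtColor(im,cv2.COLOR_RGB2HSV)
for n,(u,v) in dict(carton=(350,138),cwhite=(367,134),lid=(404,173),tin=(357,217),crate=(226,220),mat=(138,160),board=(148,180),grip=(137,205),table=(300,300),soap=(433,120)).items(): print(n,hsv[v,u])
for z,lab in((.05,'z50'),):
  for o in comps(im,(0,0,150),(179,150,255),z): print(np.round(o[:5],3),np.round(o[5]))
E
```

```text
carton [ 17  91 207]
cwhite [ 28  13 244]
lid [ 30   2 255]
tin [108   5 233]
crate [ 16 100 161]
mat [ 16  88 225]
board [ 14 119 202]
grip [ 14 116 215]
table [ 10 131 128]
soap [ 26  60 227]
[8.2000e-02 8.8000e-02 9.1580e+01 5.1663e+01 1.5011e+01] [236. 400.]
[ 1.43000e-01  9.80000e-02  2.55158e+02  1.64450e+01 -7.14630e+01] [229. 373.]
[ 2.0300e-01  8.1000e-02  8.8853e+01  1.9156e+01 -7.4052e+01] [239. 343.]
[ 0.287 -0.224 85.752 50.512 54.548] [372. 305.]
[  0.379  -0.121  77.892   7.458 -82.929] [326. 264.]
[ 0.367  0.183 46.167 41.963  1.127] [195. 271.]
[  0.363  -0.609 143.75   85.856  -0.569] [538. 269.]
[ 0.467 -0.418 49.487 47.242 89.3  ] [452. 225.]
[ 0.49  -0.198 66.218 64.34  89.28 ] [357. 216.]
[  0.419   0.597 262.923  93.451   5.399] [ 16. 252.]
[ 5.02000e-01 -5.53000e-01  1.28797e+02  8.38800e+00  2.00000e-02] [508. 210.]
[  0.51   -0.664 129.337  18.815  -6.052] [556. 205.]
[  0.562  -0.425  88.272  52.323 -79.314] [451. 185.]
[ 0.594 -0.315 50.229 49.15  89.216] [404. 173.]
[ 0.597 -0.191 88.853 51.86  88.416] [353. 172.]
[  0.524   0.309 253.725 100.169 -11.231] [143. 206.]
[ 5.56000e-01  2.80000e-02  2.40145e+02  1.67835e+02 -8.66500e+00] [261. 192.]
[  0.653   0.518 116.201 114.862   4.624] [ 60. 154.]
[  0.687  -0.195  88.224  53.018 -76.341] [353. 137.]
[  0.585  -0.622 294.171 125.48   -5.154] [535. 170.]
[  0.718  -0.394  76.142  51.273 -13.463] [434. 123.]
[  0.761   0.168  89.023  60.093 -82.019] [205. 107.]
[  0.864  -0.21  196.82   42.689  89.041] [356.  68.]
[ 0.869  0.075 43.726 37.501  0.479] [240.  69.]
[  0.871   0.416 193.225  50.997  89.074] [107.  69.]
```

```bash
cat >> h.py <<'E'
def proj(P,cam="top"):
    m=env.camera_model(cam);K=m["intrinsics"];T=np.linalg.inv(m["world_from_camera"])
    p=np.atleast_2d(P)@T[:3,:3].T+T[:3,3]; p=p@K.T; return p[:,:2]/p[:,2:]
E
python3 - <<'E'
from h import *
im=env.snapshot("top")
c=[o for o in comps(im,(0,0,150),(179,150,255),.06) if 225<o[2]<250 and 150<o[3]<180][0]; print(c[:5])
S=5;u0,v0=215,135
big=cv2.resize(im[v0:v0+112,u0:u0+92],None,fx=S,fy=S,interpolation=cv2.INTER_CUBIC)[...,::-1].copy()
a=np.radians(c[4])
def line(pts,z,col):
    P=[[c[0]+x*np.cos(a)-y*np.sin(a),c[1]+x*np.sin(a)+y*np.cos(a),z] for x,y in pts]
    q=((proj(P)-[u0,v0]+.5)*S).astype(np.int32); cv2.polylines(big,[q],False,col,1,cv2.LINE_AA)
def rect(hx,hy): return [(-hx,-hy),(hx,-hy),(hx,hy),(-hx,hy),(-hx,-hy)]
line(rect(.1165,.081),.06,(0,0,255)); line(rect(.1085,.073),.06,(0,0,255))
for y in(-.021,-.017): line([(-.1085,y),(.1085,y)],.046,(255,0,0))
for x in(-.055,0,.055):
    line([(x,-.073),(x,-.021)],.046,(0,160,0))
cv2.imwrite("pics/crate1.png",big)
E
```

```text
(0.5542679443359375, 0.02744257354736328, 238.2767791748047, 166.28475952148438, -8.665000915527344)
```

View pics/crate1.png

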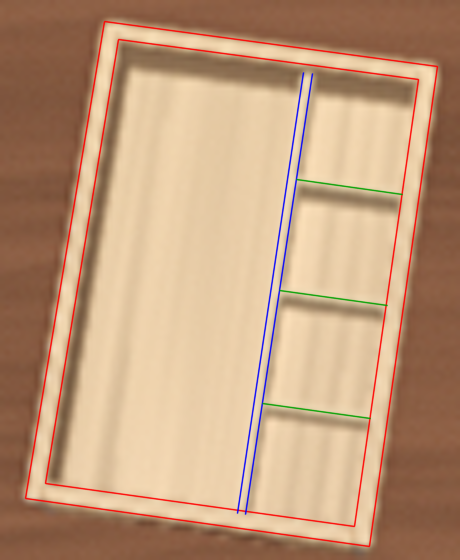

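The overlay fits the crate within about 1 mm: (0.554, 0.027), yaw −8.67°. I'll start with the jars.

```bash
cat >> h.py <<'E'
CX,CY,CA=.5547,.0274,-8.67
def cr(x,y):
    a=np.radians(CA); return np.array([CX+x*np.cos(a)-y*np.sin(a),CY+x*np.sin(a)+y*np.cos(a)])
def things():
    im=env.snapshot("top"); hsv=cv2.cvtColor(im,cv2.COLOR_RGB2HSV)
    C=[];J=[]
    for o in comps(im,(0,0,150),(179,150,255),.05):
        u,v=o[5].round().astype(int); h,s,_=np.median(hsv[v-4:v+5,u-4:u+5].reshape(-1,3),0)
        if 80<o[2]<96 and 44<o[3]<60 and 12<h<22 and s>60: C.append((o[0]+.001,o[1],o[4]))
        if 42<o[3] and o[2]<54 and s<20: J.append((o[0]+.001,o[1]))
    return im,C,J
def yaws(y):
    """of the two equivalent yaws, the one needing less wrist turn"""
    return sorted([(y+180)%360-180,(y+360)%360-180],key=abs)
def goto(p,yaw):
    best=None
    for y in yaws(yaw):
        q=env.solve_ik(list(p),[180,0,y])
        if q is not None and (best is None or abs(q[5])<abs(best[0][5])): best=(q,y)
    env.move_to(list(p),[180,0,best[1]])
HI=.30
def pick(x,y,yaw,z,pre=.066):
    env.move_gripper(pre); goto([x,y,HI],yaw); env.line_to([x,y,z],feed=.2)
    env.move_gripper(0.0); s=env.sense(); print("grip",round(s["gripper_width"],4),round(s["grip_force"],1))
    env.line_to([x,y,HI],feed=.25); return env.sense()["gripper_width"]
def lower(p,z,feed=.04,fmax=6,step=.002,z0=None):
    """straight down to z, stopping early on contact"""
    if z0: env.line_to([p[0],p[1],z0],feed=.2)
    env.hold(.15); f0=env.sense()["ft_force"][2]; zz=env.sense()["tcp_pos"][2]
    while zz>z+1e-4:
        zz=max(z,zz-step); env.line_to([p[0],p[1],zz],feed=feed)
        d=env.sense()["ft_force"][2]-f0
        if d>fmax: print("contact",round(zz,4),round(d,1)); return zz
    return zz
E
python3 - <<'E'
from h import *
im,C,J=things(); print(np.round(C,3),np.round(J,3),env.sense()["time_s"])
J=[j for j in J if j[1]<-.1]; J.sort(key=lambda j:-j[0])
yaw=CA+90
j=J[0]
w=pick(*j,yaw,.208)
p=cr(.0275,-.047)
goto([*p,HI],yaw); z=lower(p,.221,z0=.245)
env.move_gripper(w+.014); env.line_to([*p,HI],feed=.2)
im,C,J=things(); print(np.round(C,3),np.round(J,3),env.sense()["time_s"])
cv2.imwrite("pics/a1.png",im[...,::-1])
E
```

```text
[[  0.563  -0.425 -79.257]
 [  0.598  -0.191  89.214]
 [  0.688  -0.195 -76.341]] [[ 0.468 -0.418]
 [ 0.595 -0.315]] 0.95
grip 0.0435 60.8
contact 0.2436 12.0
[[  0.562  -0.425 -78.876]
 [  0.598  -0.191  89.214]
 [  0.688  -0.195 -76.341]] [[ 0.468 -0.418]] 7.25
```

Run:
```python
from h import *
s=env.sense(); print(s["tcp_pos"],s["ft_force"])
env.move_to([.45,-.25,.34],[180,0,81]); 
im=env.snapshot("top"); sc=env.snapshot("scene")
a=cv2.resize(im[130:250,200:320],None,fx=4,fy=4,interpolation=cv2.INTER_CUBIC); b=cv2.resize(sc[170:290,230:380],None,fx=2,fy=4,interpolation=cv2.INTER_CUBIC)
cv2.imwrite("pics/a2.png",np.hstack([a,b])[...,::-1])
print(env.sense()["time_s"])
```

```text
[ 0.57468815 -0.02327257  0.29944316] [ 0.26393209 -0.01586977 -1.0802744 ]
8.375
```

View pics/a2.png

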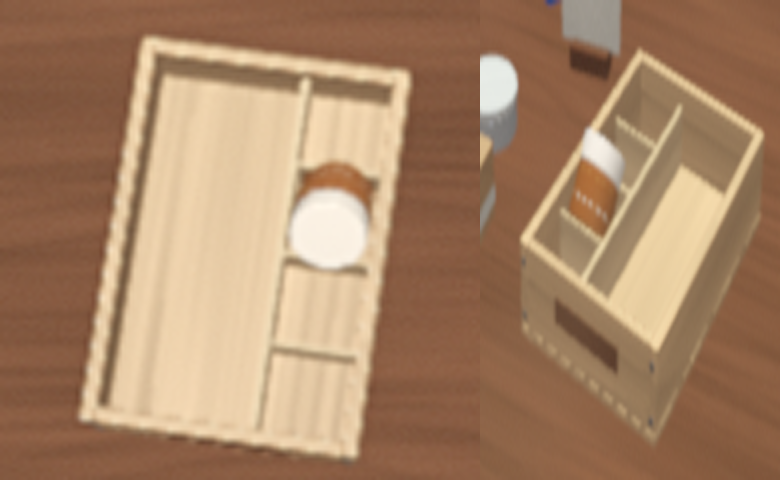

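The jar is cocked: its lid leans toward −x at crop (330,232) and its body shows on the +x side. I'll re-grip it across x to straighten it, lift it, and lower again while logging the force.

```bash
cat >> h.py <<'E'
def shots(name,tb=None,sb=None):
    im=env.snapshot("top"); sc=env.snapshot("scene")
    if tb: im=im[tb[1]:tb[3],tb[0]:tb[2]]
    if sb: sc=sc[sb[1]:sb[3],sb[0]:sb[2]]
    f=lambda i:cv2.resize(i,(390,int(390*i.shape[0]/i.shape[1])),interpolation=cv2.INTER_CUBIC)
    a,b=f(im),f(sc); H=max(len(a),len(b))
    p=lambda i:np.pad(i,((0,H-len(i)),(0,0),(0,0)))
    cv2.imwrite(f"pics/{name}.png",np.hstack([p(a),p(b)])[...,::-1])
E
python3 - <<'E'
from h import *
lid=toworld([282.5,188],.065)[0]; print("lid",lid, "pocket",cr(.0275,-.047))
a=np.radians(CA); d=lid-[CX,CY]; lx=d@[np.cos(a),np.sin(a)]; ly=d@[-np.sin(a),np.cos(a)]; print("crate frame",lx,ly)
env.move_gripper(.085)
p=cr(.022,-.047); yaw=CA+90
goto([*p,HI],yaw); env.line_to([*p,.255],feed=.2); env.hold(.2); f0=env.sense()["ft_force"]
z=lower(p,.224,feed=.05,fmax=10,step=.005)
env.move_gripper(0.); s=env.sense(); print(s["gripper_width"],s["ft_force"],s["tcp_pos"])
env.line_to([*p,HI],feed=.1); env.hold(.3); print(env.sense()["gripper_width"],env.sense()["time_s"])
shots("a3",(180,100,380,250),(200,120,420,290))
E
```

```text
lid [ 0.55805798 -0.02276485] pocket [ 0.57480082 -0.02320837]
crate frame 0.010881621670388943 -0.04908542513753706
0.04843587828586698 [-23.98100882   2.23369779  50.25937913] [ 0.56990185 -0.02229292  0.2289538 ]
0.00017563406874417835 13.9833
```

View pics/a3.png

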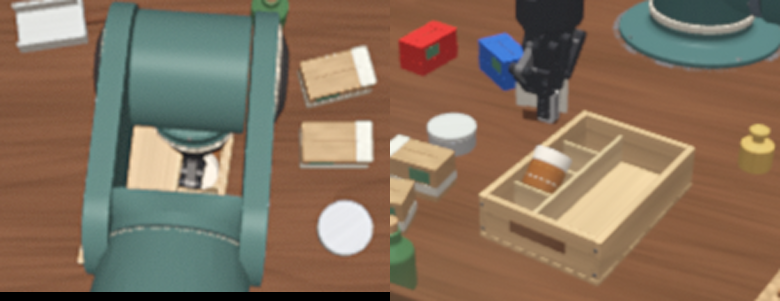

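Run:
```python
from h import *
env.move_to([.45,-.25,.34],[180,0,81]); print(env.sense()["tcp_pos"])
shots("a4",(200,130,320,250),(230,170,380,290))
```

```text
[ 0.45044809 -0.24944074  0.33977952]
```

View pics/a4.png

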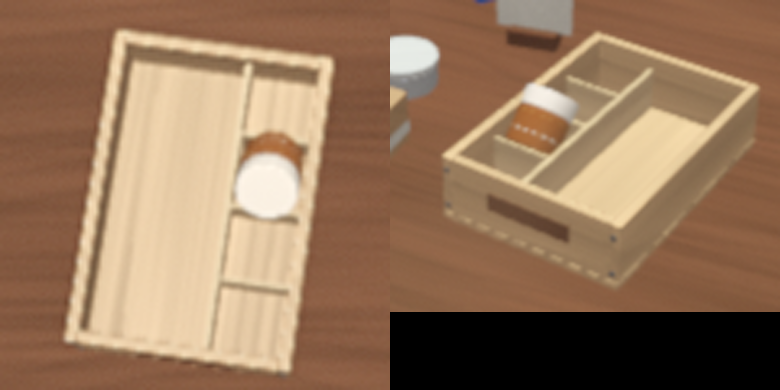

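The jar is wedged at about 30°, with its foot on the far partition's edge and its lid above the rim. First I'll measure the real fingertip reach on bare counter. Then I'll lift the jar by its lid, gripping across y, and stand it back on the counter.

Run:
```python
from h import *
env.move_gripper(.046); p=[.42,-.28]; goto([*p,.22],81)
env.hold(.5); print("static",env.sense()["ft_force"][2])
# transient check in air
for i in range(2):
    env.line_to([*p,.218-.002*i],feed=.04); print("air",env.sense()["ft_force"][2]); env.hold(.3); print(env.sense()["ft_force"][2])
z=.20
while z>.165:
    z-=.001; env.line_to([*p,z],feed=.03); env.hold(.05); f=env.sense()["ft_force"][2]
    if f>5: print("touch",z,f,env.sense()["tcp_pos"][2],env.sense()["gripper_width"]); break
env.line_to([*p,.3],feed=.2); print(env.sense()["time_s"])
```

```text
static -1.1714402178522068
air -0.07883958077974154
-0.7255121276202141
air 0.20423130913270063
-0.2243440328487204
touch 0.16999999999999998 16.02855703463336 0.1709842829950199 0.04595195198490954
28.1417
```

Run:
```python
from h import *
p=cr(.012,-.047)
env.move_gripper(.062); goto([*p,HI],CA); env.line_to([*p,.236],feed=.1)
env.hold(.2); print("f",env.sense()["ft_force"])
env.move_gripper(0.); print(env.sense()["gripper_width"],env.sense()["ft_force"])
env.line_to([*p,.32],feed=.1); print(env.sense()["gripper_width"])
goto([.60,-.31,.32],CA); env.hold(.2)
shots("a5",(340,110,480,250),(120,120,260,260)); print(env.sense()["time_s"])
```

```text
f [-0.33206571 -0.69178827  0.13974516]
0.043238137316287714 [-2.93899219  0.80721575  4.67485788]
0.0430813071714808
34.475
```

View pics/a5.png

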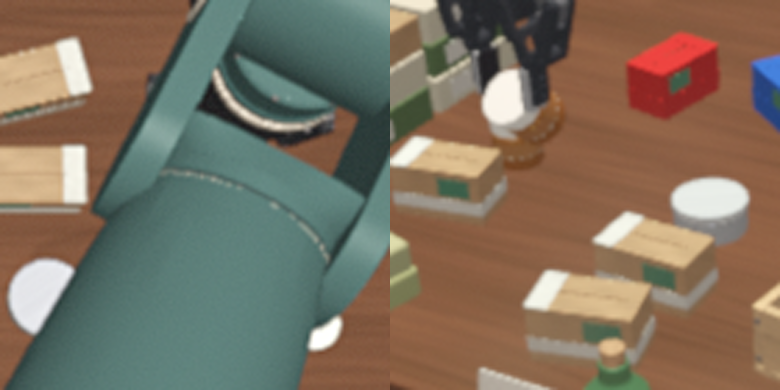

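The jar is held by its lid end, steeply tilted with the lid facing the scene camera (+x), at crop (515,100). I'll tilt the tool about its closing axis to bring the jar upright and look again.

```bash
cat > tl.py <<'E'
from h import *
def tilt_pose(gp,Rn,L=.163):
    return list(np.array(gp)-L*Rn[:,2]), list(R.from_matrix(Rn).as_euler('xyz',degrees=True))
E
python3 - <<'E'
from tl import *
s=env.sense(); R0=R.from_euler('xyz',s["tcp_rot"],degrees=True).as_matrix(); print(s["tcp_rot"],s["joint_pos"].round())
ax=R0[:,1]*np.sign(R0[1,1])
for th in (45,35,25):
    Rn=R.from_rotvec(-np.radians(th)*ax).as_matrix()@R0
    p,e=tilt_pose([.60,-.31,.16],Rn); q=env.solve_ik(p,e); print(th,np.round(p,3),q)
    if q is not None:
        env.move_to(p,e); break
env.hold(.2); print(env.sense()["gripper_width"],env.sense()["time_s"])
shots("a6",(340,110,480,250),(120,90,260,230))
E
```

```text
[-1.79999422e+02 -6.33152161e-03 -8.65075161e+00] [-29.   9.  88.   0.  83.  69.]
45 [ 0.486 -0.293  0.275] [-37.67334579 -11.26079418 115.45093624  32.72769535  39.39108723
  42.16887878]
0.0431498739248237 35.4333
```

View pics/a6.png

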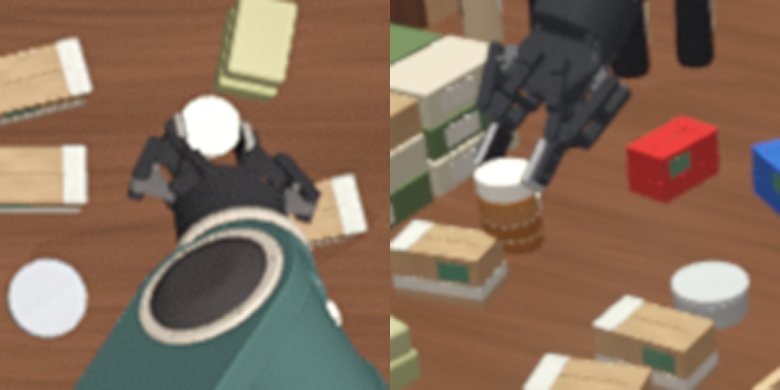

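The jar is now upright in both views. I'll lower it to contact and release.

Run:
```python
from tl import *
s=env.sense(); p=s["tcp_pos"].copy(); e=list(s["tcp_rot"]); f0=s["ft_force"][2]
p[2]-=.06; env.line_to(list(p),feed=.15); env.hold(.2); f0=env.sense()["ft_force"][2]
n=0
while p[2]>.14:
    p[2]-=.002; env.line_to(list(p),feed=.05); f=env.sense()["ft_force"][2]-f0
    if f>4: break
print("z",p[2],f)
env.move_gripper(.07); env.hold(.3)
d=R.from_euler('xyz',e,degrees=True).as_matrix()[:,2]
env.line_to(list(p-.1*d),feed=.1)
env.move_to([.42,.0,.36],[180,0,81]); im,C,J=things(); print(np.round(C,3),np.round(J,3),env.sense()["time_s"])
```

```text
z 0.1613429588659937 14.413460943560327
[[  0.563  -0.425 -79.314]
 [  0.598  -0.191  89.214]
 [  0.688  -0.195 -76.341]] [[ 0.468 -0.418]
 [ 0.609 -0.312]] 46.1583
```

```bash
cat >> h.py <<'E'
def pick_jar(j,yaw):
    x,y=j; env.move_gripper(.064); goto([x,y,HI],yaw+90); env.line_to([x,y,.208],feed=.2)
    env.move_gripper(.0); print("sq",round(env.sense()["gripper_width"],4)); env.move_gripper(.064); env.line_to([x,y,.24],feed=.2)
    goto([x,y,.24],yaw); env.line_to([x,y,.208],feed=.15); env.move_gripper(0.)
    w=env.sense()["gripper_width"]; print("grip",round(w,4)); env.line_to([x,y,HI],feed=.2); return w
def place(xc,yc,yaw,zstart,zend,ok,h=HI,fmax=4,offs=((0,0),(-2.5,0),(2.5,0),(0,-2.5),(0,2.5),(-2.5,-2.5),(-2.5,2.5),(2.5,-2.5),(2.5,2.5))):
    """lower into the crate; contact above TCP height ok -> back up and try an offset"""
    goto([*cr(xc,yc),h],yaw); z=None
    for dx,dy in offs:
        p=cr(xc+dx/1000,yc+dy/1000); env.line_to([*p,zstart],feed=.15)
        z=lower(p,zend,feed=.04,fmax=fmax,step=.002)
        if z<=ok: print("in at",round(z,4),dx,dy); return p,z
    print("FAILED to insert"); return p,None
E
python3 - <<'E'
from h import *
yaw=CA+90
w=pick_jar((.609,-.312),yaw)
p,z=place(.0275,-.047,yaw,.262,.2185,.235)
if z: env.move_gripper(w+.016); env.line_to([*p,HI],feed=.2)
print(env.sense()["time_s"],env.sense()["ft_force"])
env.move_to([.45,-.2,.34],[180,0,81])
shots("a7",(200,130,320,250),(230,170,380,290))
E
```

```text
sq 0.0437
grip 0.0434
in at 0.2185 0 0
60.3167 [ 0.99717042  0.49618434 -0.31477273]
```

View pics/a7.png

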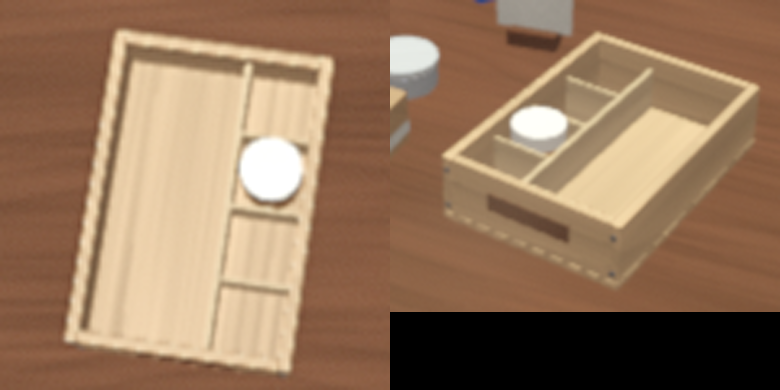

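```bash
cat >> h.py <<'E'
YO=((0,0),(0,-2),(0,2),(0,-4),(0,4))
def carton(c,xc):
    yaw=CA+90
    w=pick(c[0],c[1],c[2],.198,pre=.066)
    p,z=place(xc,.028,yaw,.266,.206,.225,offs=YO)
    if z: env.move_gripper(w+.008); env.line_to([*p,HI],feed=.15)
    return z
E
python3 - <<'E'
from h import *
yaw=CA+90
im,C,J=things(); print(np.round(C,3),np.round(J,3))
j=[j for j in J if j[1]<-.2][0]
w=pick_jar(j,yaw)
p,z=place(-.0825,-.047,yaw,.262,.2335,.240)
if z:
    env.move_gripper(w+.008); env.hold(.2); env.line_to([*p,HI],feed=.15)
    im,C,J=things(); C=sorted([c for c in C if c[1]<-.1],key=lambda c:-c[0]); print(np.round(C,3),np.round(J,3))
    z=carton(C[0],.067)
print(env.sense()["time_s"],env.sense()["ft_force"])
if z:
    env.move_to([.45,-.2,.34],[180,0,81])
    shots("a8",(200,130,320,250),(230,170,380,290))
E
```

```text
[[  0.563  -0.425 -79.314]
 [  0.688  -0.196 -76.341]] []Traceback (most recent call last):
  File "<stdin>", line 4, in <module>
IndexError: list index out of range
```

Run:
```python
from h import *
yaw=CA+90
env.move_to([.42,.05,.34],[180,0,81])
im,C,J=things(); print(np.round(C,3),np.round(J,3))
j=[j for j in J if j[1]<-.2][0]
w=pick_jar(j,yaw)
p,z=place(-.0825,-.047,yaw,.262,.2335,.240)
if z:
    env.move_gripper(w+.008); env.hold(.2); env.line_to([*p,HI],feed=.15)
    im,C,J=things(); C=sorted([c for c in C if c[1]<-.1],key=lambda c:-c[0]); print(np.round(C,3),np.round(J,3))
    z=carton(C[0],.067)
print(env.sense()["time_s"],env.sense()["ft_force"])
if z:
    env.move_to([.45,-.2,.34],[180,0,81])
    shots("a8",(200,130,320,250),(230,170,380,290))
```

```text
[[  0.563  -0.425 -79.257]
 [  0.598  -0.191  89.214]
 [  0.688  -0.195 -76.341]] [[ 0.468 -0.418]]
sq 0.0436
grip 0.0432
in at 0.2335 0 0
[[  0.687  -0.195 -76.19 ]
 [  0.598  -0.191  89.214]
 [  0.562  -0.425 -78.876]] []
grip 0.0472 63.3
contact 0.206 5.8
in at 0.206 0 0
88.725 [ 0.20922843 -0.52383535  0.26350251]
```

View pics/a8.png

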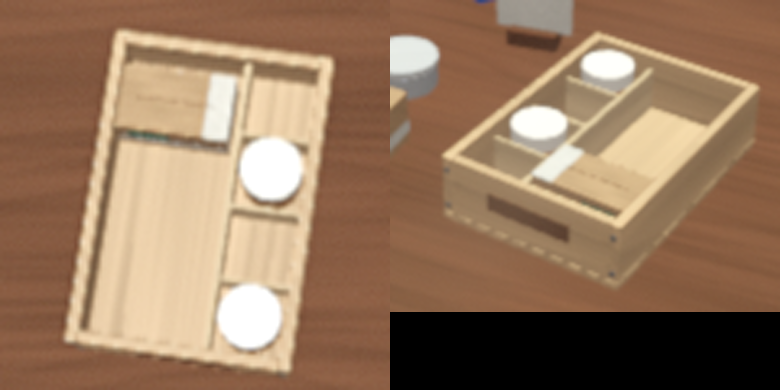

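Both jars are seated, at crop (270,170) and (250,317), and the first carton is down at (175,103). Now the other two cartons.

Run:
```python
from h import *
env.move_to([.42,.05,.34],[180,0,81])
im,C,J=things(); C=sorted([c for c in C if c[1]<-.1],key=lambda c:-c[1]); print(np.round(C,3))
z=carton(C[0],-.067)
if z:
    im,C,J=things(); C=sorted([c for c in C if c[1]<-.1],key=lambda c:-c[1]); print(np.round(C,3))
    z=carton(C[0],.0)
print(env.sense()["time_s"],env.sense()["ft_force"])
if z:
    env.move_to([.40,-.2,.34],[180,0,81])
    shots("a9",(80,120,320,250),(230,170,380,290))
```

```text
[[  0.598  -0.191  89.214]
 [  0.562  -0.425 -78.876]]
grip 0.0467 63.1
contact 0.206 5.7
in at 0.206 0 0
[[  0.562  -0.425 -78.876]]
grip 0.0472 63.2
contact 0.206 5.2
in at 0.206 0 0
119.0417 [ 1.50091738  0.64003277 -0.51652736]
```

View pics/a9.png

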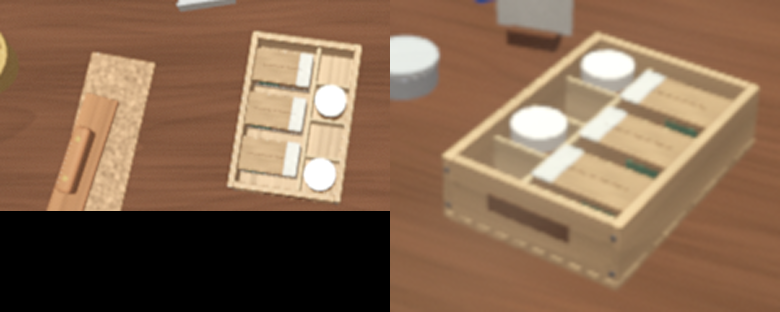

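All goods are in and level. The board has been knocked off-centre on its mat (grip at crop (75,160)), so I'll zoom in to locate it.

Run:
```python
from h import *
im0=cv2.imread("pics/top0.png")[...,::-1].copy()
print("mat",[np.round(o[:5],4) for o in comps(im0,(0,0,150),(179,150,255),.004) if 240<o[2]<300 and o[1]<.5 and o[0]>.3 and o[1]>.2])
im=env.snapshot("top"); print([(round(d["score"],2),np.round(np.array(d["centre"])*[560,420],1)) for d in env.spot_point("top","board_grip")])
c=cv2.resize(im[140:270,95:195],None,fx=4.6,fy=4.6,interpolation=cv2.INTER_CUBIC)
cv2.imwrite("pics/b1.png",c[...,::-1]); print(c.shape)
```

```text
mat [array([  0.5318,   0.3243, 264.1013, 104.4238, -11.2311])]
[(0.86, array([126.9, 214.6]))]
(598, 460, 3)
```

View pics/b1.png

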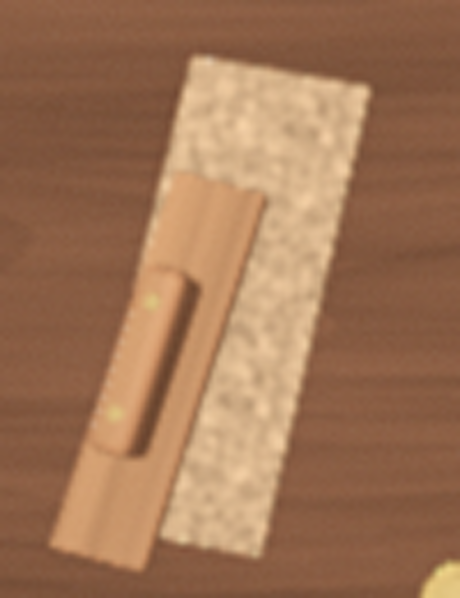

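Run:
```python
from h import *
k=np.array([[172,172],[267,195],[143,572],[50,545]])/4.6+[95,140]
w=toworld(k,.013); print(w.round(4),"centre",w.mean(0)); e=(w[0]+w[1]-w[2]-w[3])/2; s=(w[0]+w[3]-w[1]-w[2])/2
print(np.hypot(*e),np.hypot(*s),np.degrees(np.arctan2(e[1],e[0])),np.degrees(np.arctan2(s[1],s[0]))-90)
print("net",toworld([126.9,214.6],.03))
print("dots",toworld(np.array([[151,301],[114,413]])/4.6+[95,140],.048),toworld(np.array([[171,271],[112,450]])/4.6+[95,140],.048))
m=toworld(np.array([[190,55],[371,88],[262,557]])/4.6+[95,140],.004); print("mat corners",m.round(4), "centre",(m[0]+m[2])/2, np.degrees(np.arctan2(*(m[1]-m[2])[::-1])))
```

```text
[[0.6005 0.3521]
 [0.5871 0.2999]
 [0.3856 0.3575]
 [0.4003 0.4073]] centre [0.4933893  0.35419439]
0.20864441369348308 0.052872438373625125 -15.680863575756325 -15.387176428412204
net [[0.50443798 0.35517702]]
dots [[0.52384717 0.34750844]
 [0.46559957 0.36385983]] [[0.53955673 0.33780504]
 [0.44651838 0.36392721]]
mat corners [[0.6686 0.3483]
 [0.6485 0.2477]
 [0.3932 0.2978]] centre [0.53090196 0.32307632] -11.118491816510842
```

The board is at (0.494, 0.355), yaw −15.6°, and its measured size matches. The mat centre is (0.531, 0.324), yaw −11.2°. Next I'll pick up the board and sweep the rim.

Run:
```python
from h import *
yaw=CA+90
w=pick(.494,.3547,-15.6,.195,pre=.05); assert .018<w<.03
goto([*cr(-.09,0),HI],yaw); print(env.sense()["tcp_rot"])
p=cr(-.09,0); env.line_to([*p,.262],feed=.15); env.hold(.2); f0=env.sense()["ft_force"][2]; z=.262
while z>.243:
    z-=.001; env.line_to([*p,z],feed=.03); f=env.sense()["ft_force"][2]-f0
    if f>3: break
env.hold(.3); print("rim z",round(z,4),"f",env.sense()["ft_force"][2]-f0, env.sense()["time_s"])
log=[]
for x in np.arange(-.084,.0961,.006):
    env.line_to([*cr(x,0),z],feed=.06); f=env.sense()["ft_force"][2]-f0; log.append(round(f,1))
    if f<2.5: z-=.0006
    elif f>14: z-=-.0004
print(log,round(z,4)); env.hold(.2); s=env.sense(); print(s["time_s"],s["gripper_width"],s["moment"],s["tcp_pos"])
```

```text
grip 0.0231 60.6
[-1.79959017e+02 -5.47913231e-03  8.14439902e+01]
rim z 0.252 f 10.748350224365444 128.8583
[np.float64(6.9), np.float64(8.8), np.float64(8.5), np.float64(9.7), np.float64(10.3), np.float64(9.5), np.float64(9.3), np.float64(9.6), np.float64(9.0), np.float64(8.9), np.float64(9.6), np.float64(9.3), np.float64(9.3), np.float64(8.4), np.float64(9.2), np.float64(8.3), np.float64(8.0), np.float64(9.7), np.float64(8.7), np.float64(9.4), np.float64(9.3), np.float64(8.4), np.float64(8.8), np.float64(9.1), np.float64(8.6), np.float64(7.9), np.float64(8.7), np.float64(9.4), np.float64(9.1), np.float64(9.0), np.float64(8.9)] 0.252
136.8083 0.022657718325432615 [-0.03943894 -0.15368302 -0.02561034] [0.64985515 0.01295418 0.25282255]
```

Run:
```python
from h import *
p=cr(.096,0); env.line_to([*p,.30],feed=.15)
m=[.5313,.3238]; goto([*m,HI],-11.2); z=lower(m,.195,fmax=4,step=.001,feed=.03,z0=.207); print(z)
env.move_gripper(.05); env.line_to([*m,HI],feed=.15)
env.move_to([.35,-.3,.38],[180,0,60]); env.hold(.3); s=env.sense(); print(s["time_s"],s["gripper_width"])
shots("d1",(80,120,320,270),(230,170,530,320))
```

```text
contact 0.1958 11.3
0.19583963420397782
146.4 0.05006729662909278
```

View pics/d1.png

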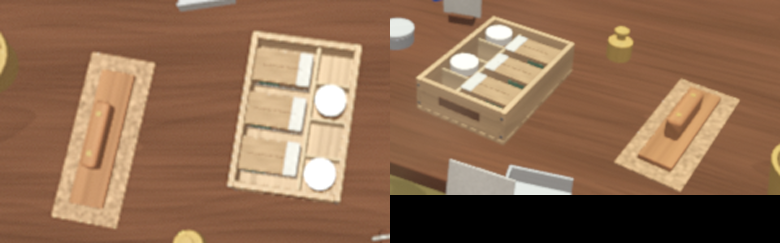

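The board lies centred on its mat and lined up with it, at crop (100,140). All five goods sit level in the crate, so I'm handing in.

```bash
python3 -c "
from workcell import env
print(env.job_done())"
```

```text
the job is handed in; nothing more can be done
None
```

I handed the job in at about 146 s: both jars and all three cartons are packed below the rim, the board touched the rim all the way to the far end, and it is back centred on its mat; the first jar jammed at a tilt on the first try and had to be lifted out and placed again, and the judge's verdict wasn't reported.

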